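# Put the glasses case away in the desk organiser

### The job

Put the hard glasses case away: draw it out from under the low laptop shelf, set it down flat on the open desk and let go, then take it afresh so that you can slide it, rounded end first, into the empty compartment of the desk organiser. Push it in gently until its square clasp end drops behind the little sill at the front and the case lies flat on the compartment's floor. Leave the other things on the desk where they are.

Things in the scene. Friction and masses are not known exactly. Their poses are not given: they have to be found in the camera images.
- case_center (a point): Centre of the hard black glasses case (rigid, 150 mm long, 46 wide, 32 high, 0.11 to 0.22 kg), 16 mm above its underside. x points along it to the rounded end (half circle of 23 mm radius in plan), y across, z up through the lid; long sides flat and parallel. Starts flat on the desk, clasp half under the low shelf, 65 to 85 mm of the rounded half sticking out in front.
- case_clasp (a point): Middle of the case's square end face, which has a small steel clasp: 75 mm behind the case's centre (-x), half-way up. Axes as the centre's.
- case_nose (a point): Tip of the case's rounded end, 75 mm ahead of its centre (+x), half-way up. Axes as the centre's.
- shelf: Fixed low wooden shelf with a closed laptop on it. Origin on the desk under the middle of its front edge; y points inward under the board, x along the front edge. Board 340 mm wide, 250 deep, underside 42 mm and top 50 mm above the desk; 12 mm end panels; the laptop begins 40 mm behind the front edge and reaches 66 mm above the desk.
- bay: Empty compartment of the fixed wooden organiser. Origin on the desk under the middle of its front edge; x inward (away from the robot), y across, z up. A sill 10 mm thick (x 0 to 10 mm) stands across the front, its top 11 mm above the desk; behind it the floor, 6 mm above the desk, runs level for 162 mm to the back wall (x 172 mm). Clear width 62 mm, side walls 6 mm thick.
- bay_roof (a point): Middle of the front edge of the empty compartment's roof, on its underside, 60 mm inward of the front edge and 52 mm above the desk. The roof runs from here to the back; its top is 58 mm above the desk. In front of it the compartment is open above, with side walls 20 mm high. The back panel is 62 mm high.
- fullbay: The other compartment of the organiser, same shape, right beside the empty one (76 mm between centres, on either side), filled with a fixed stack of note blocks up to 47 mm high. Origin and axes as for the empty one.
- jar: Glass jar with pens, 72 mm across, 165 mm high with the pens; origin under its centre. To be left alone.
- glasses: Folded black spectacles, about 120 mm wide, 40 mm high, standing on the desk; origin at the underside of the frame's middle. To be left alone.
- mug: White mug, 80 mm across, 92 mm high; origin under its centre. To be left alone.
- stapler: Black stapler, 135 x 36 mm, 50 mm high; origin under its centre, x along it. To be left alone.
- tape: Clear roll of tape lying flat, 76 mm across, 20 mm high; origin under its centre. To be left alone.
- phone: Black phone lying flat, 150 x 72 x 9 mm; origin under its centre, x along it. To be left alone.
Things that resemble listed ones, but are neither listed nor needed, are in the scene too. Leave any red or turquoise look-alike of the part that bears case_center alone.

How it is judged:
By the outcome, as a careful person would: the job done as asked, in the order asked, and still so for the second after the job is handed in, with the robot touching nothing.
It also fails if it takes over 72 s, if anything falls off the work surface, if the arm or the gripper's body presses on something with over 40 N, if the wrist force passes 120 N, or if a joint passes its speed limit or range.

### The arm

A 6-joint arm with a two-finger parallel gripper is mounted at the origin on the work surface. World frame = base frame: x ahead of the robot, y to its left, z up, the work surface at z = 0. Lengths are in mm, angles in rad, forces in N, time in s.
With the tool pointing down it reaches from about 350 to 875 mm from the base axis. Payload 4.2 kg.
Tool frame: the origin (TCP) lies at the very end of the fingers, on their centre line; the grasp point (between the pads) lies 19 mm behind it; z points along the fingers, y is the line along which they close (so a half turn about z gives the same grasp; the last joint's range is limited). The gripper opens to 85 mm and grips with 20 to 120 N. Pads are 22 mm wide; open, the fingers measure 114 mm over their backs; the gripper's body (76 mm by 85 mm) begins 54 mm behind the grasp point. The pads swing forward as they close: fully open they stand 13 mm farther back than shut.
Start: joints at [-1.025, 0.385, 0.008, 0, -1.194, -0.259], TCP at [176.819, -599.445, 231.312] pointing down, gripper open.
Joint ranges: [-3.14, 3.14], [-1.21, 2.06], [-1.07, 1.41], [-3.16, 2.05], [-2.99, -0.16], [-3.1, 3.1]. Speed limits (rad/s): [2.79, 2.79, 3.14, 3.14, 3.14, 3.14].

### API

Orientations are given as a unit quaternion [x, y, z, w].
In Python, from bench import arm, optics gives the robot as it stands. The module is installed in compiled form; this text tells all that it offers.
- The arm moves only by the tool step_arm, never from a script. Its argument "motion" is a list of rows, each an object with "dr": the turn, a rotation vector about the tool's x, y, z in units of 8 degrees (1.0 is 8 degrees), a list of three; "slide": the shift along the tool's x, y, z in mm, a list of three; "jaw": the finger opening in mm, from 0 to 85.4. A call has exactly 8 rows; each row is the pose to reach, as a shift and turn from the pose commanded when the call began, along the tool's axes at that moment; what a row does not reach only later rows make up. A row lasts 1/8 s, in which the tool goes at most 62.5 mm and 10.7 degrees, less where a joint would pass 70% of its speed; a pose out of reach is approached as far as the arm can. A call with a gripper value outside its range is refused whole. The fingers move at their own pace and stop on an object; the grip force is fixed at half the most. Time passes only in rows, so rows that repeat a pose let the fingers close, or fill a call up. It gives the time, the measured TCP pose, the force, the opening and the grip force at its end, in the units of the state.
- arm.read_state(): the state, without advancing time (a new reading comes with each control period).
- optics.get_image(name): name is "side" or "top" or "wrist"; returns the picture (480x640x3 uint8, blue, green, red); there is no depth.
- optics.camera_info(name): a dict with "camera_matrix" (3x3 intrinsics, pixels), "k1" (the pictures are not rectified: a ray, as slopes to the right and down, at radius r is drawn at 1 + k1 r^2 times it, then the intrinsics apply), "view" (4x4, takes a point from world to camera coordinates); the wrist camera has in their place "T_tool_cam" (4x4, takes a point from camera to tool coordinates, whose origin is the TCP and whose axes are the flange's). Camera axes: x right, y up, looking along -z (the intrinsics and any distortion apply to the point x, -y, -z); pixel columns grow to the right and rows downward; lengths in mm; the calibration is good to about 2 mm. A picture is of the moment at which its call begins: read the wrist's pose just before it. camera_info takes no time and is no camera call.
- arm.job_done(): hands the job in; it is judged then, once.
The state is a dict: "clock": time; "joints": joint angles; "joint_vel": joint speeds; "joint_efforts": joint torques, N m; "position": TCP position; "ee_rot": TCP orientation; "contact_force": force on the tool from outside, world axes, zero at the start; "wrist_torque": the same for the moment, N m; "gripper_width": finger opening in mm; "grasp_force": force on a finger pad.
Only numpy, scipy, OpenCV 4.12 (cv2) and the standard library are available. Lean on these libraries where they do the work, as an engineer would, in place of code of your own. Each camera call takes 0.05 s, during which the arm holds its last target. There are 200 camera calls.

## Working session

There is one attempt and no reset: what is moved stays moved. The work goes in short steps, Python scripts to look and compute and a tool call to move; the robot and the scene stay as the last step left them, time stands still between calls to the robot, and variables do not carry over. Pictures are saved under pics/ and viewed, at most 10 in all, crops included, and the job is handed in when it is done.

Besides the shell and the picture viewer there is one more tool, called after "Request:" as a command line: name --argument value ..., lists and objects as JSON in quotes. step_arm: Moves the arm, as the interface text tells. Its arguments: {"type":"object","properties":{"motion":{"type":"array","items":{"type":"object","properties":{"dr":{"type":"array","items":{"type":"number"}},"slide":{"type":"array","items":{"type":"number"}},"jaw":{"type":"number"}}}}},"required":["motion"]}

```bash
ls; mkdir -p pics
python3 - <<'E'
from bench import arm, optics
import cv2
s=arm.read_state(); print({k:s[k] for k in ('clock','position','ee_rot','gripper_width','contact_force')})
for n in ('side','top','wrist'):
    im=optics.get_image(n); cv2.imwrite(f'pics/{n}0.png',im)
    print(n,optics.camera_info(n))
E
```

```text
pics
{'clock': 0.0, 'position': array([ 176.63372678, -598.90558146,  230.21993713]), 'ee_rot': array([-1.42808271e-01,  9.89749763e-01,  1.07772113e-03, -2.04675365e-04]), 'gripper_width': 85.44669424920495, 'contact_force': array([ 0.22092303,  0.15912534, -0.94016504])}
side {'camera_matrix': array([[533.10801693,   0.        , 324.15034619],
       [  0.        , 533.10801693, 232.1290115 ],
       [  0.        ,   0.        ,   1.        ]]), 'k1': -0.1009860790608225, 'view': array([[-6.04644336e-01, -7.96405052e-01, -1.20091596e-02,
         3.91065135e+02],
       [ 5.64874855e-01, -4.39394900e-01,  6.98461539e-01,
        -3.03580490e+02],
       [-5.61535061e-01,  4.15537141e-01,  7.15546825e-01,
        -1.16749908e+03],
       [ 0.00000000e+00,  0.00000000e+00,  0.00000000e+00,
         1.00000000e+00]])}
top {'camera_matrix': array([[446.91680957,   0.        , 315.2475062 ],
       [  0.        , 446.91680957, 243.54598946],
       [  0.        ,   0.        ,   1.        ]]), 'k1': -0.0343378067775975, 'view': array([[-3.39432287e-03, -9.99993999e-01, -6.93292377e-04,
         1.03005743e+02],
       [ 9.97706277e-01, -3.43342767e-03,  6.76047063e-02,
        -5.61732839e+02],
       [-6.76066810e-02, -4.62229956e-04,  9.97711944e-01,
        -1.28234603e+03],
       [ 0.00000000e+00,  0.00000000e+00,  0.00000000e+00,
         1.00000000e+00]])}
wrist {'camera_matrix': array([[382.02930448,   0.        , 323.87787674],
       [  0.        , 382.02930448, 240.11057381],
       [  0.        ,   0.        ,   1.        ]]), 'k1': -0.0622406398871493, 'T_tool_cam': array([[ 7.23160178e-04,  9.52875488e-01,  3.03360810e-01,
         7.71355908e+01],
       [ 9.99999657e-01, -5.66473171e-04, -6.04499738e-04,
        -4.20833156e-01],
       [-4.04167222e-04,  3.03361144e-01, -9.52875571e-01,
        -1.42853347e+02],
       [ 0.00000000e+00,  0.00000000e+00,  0.00000000e+00,
         1.00000000e+00]])}
```

View pics/top0.png

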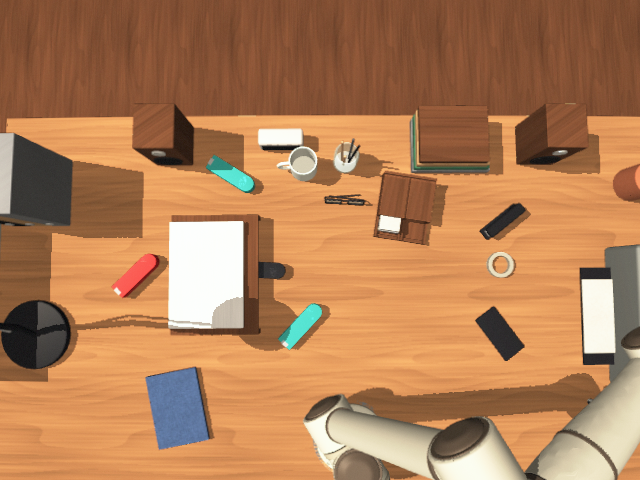

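View pics/side0.png

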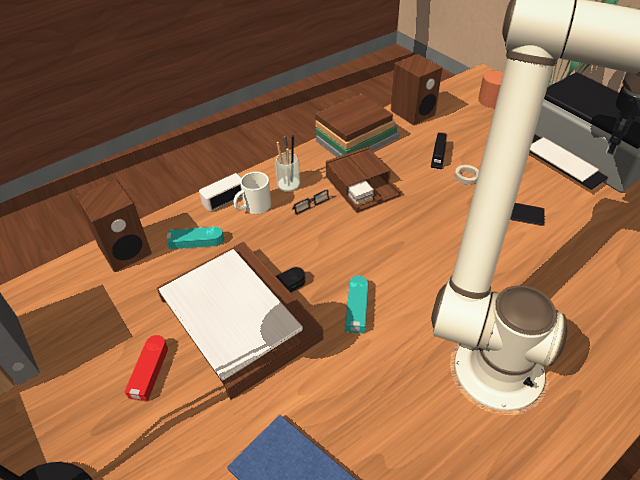

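The top view shows the black case's rounded end at about (272,270), sticking out of the shelf's right edge at column 260. The organiser is at about (405,207), with the note blocks in its left compartment and the right one empty.

Things that could be taken for the case:
- turquoise look-alikes at (231,174) and (301,326)
- red look-alike at (136,275)
- black stapler at (503,221)
- black phone at (500,333)

I choose the black one at (272,270), because it is half under the shelf.

```bash
cat > h.py <<'E'
import numpy as np, cv2
from bench import arm, optics
from scipy.spatial.transform import Rotation as R
def cam(name, st=None):
    c=optics.camera_info(name)
    if 'view' in c: T=np.linalg.inv(c['view'])
    else:
        st=st or arm.read_state()
        W=np.eye(4); W[:3,:3]=R.from_quat(st['ee_rot']).as_matrix(); W[:3,3]=st['position']
        T=W@c['T_tool_cam']
    return c['camera_matrix'],c['k1'],T
def ray(px,C):
    K,k1,T=C
    px=np.atleast_2d(np.asarray(px,float))
    n=cv2.undistortPoints(px.reshape(-1,1,2),K,np.array([k1,0,0,0.])).reshape(-1,2)
    d=np.c_[n[:,0],-n[:,1],-np.ones(len(n))]@T[:3,:3].T
    return T[:3,3],d
def onplane(px,z,C):
    o,d=ray(px,C); return o+d*((z-o[2])/d[:,2])[:,None]
def proj(P,C):
    K,k1,T=C; p=np.atleast_2d(P)@np.linalg.inv(T)[:3,:3].T+np.linalg.inv(T)[:3,3]
    q=p*[1,-1,-1]; return cv2.projectPoints(q,np.zeros(3),np.zeros(3),K,np.array([k1,0,0,0.]))[0].reshape(-1,2)
E
python3 - <<'E'
from h import *
im=cv2.imread('pics/top0.png')
a=cv2.resize(im[160:290,250:450],None,fx=4,fy=4,interpolation=cv2.INTER_CUBIC); cv2.imwrite('pics/c1.png',a)
C=cam('top')
for n,p,z in [('nose',(286,270),16),('shelf front top',(259,215),50),('shelf f bot',(259,333),50)]: print(n,onplane(p,z,C).round(1))
E
```

```text
nose [[485.5 186.4  16. ]]
shelf front top [[642.3 261.5  50. ]]
shelf f bot [[308.6 260.   50. ]]
```

View pics/c1.png

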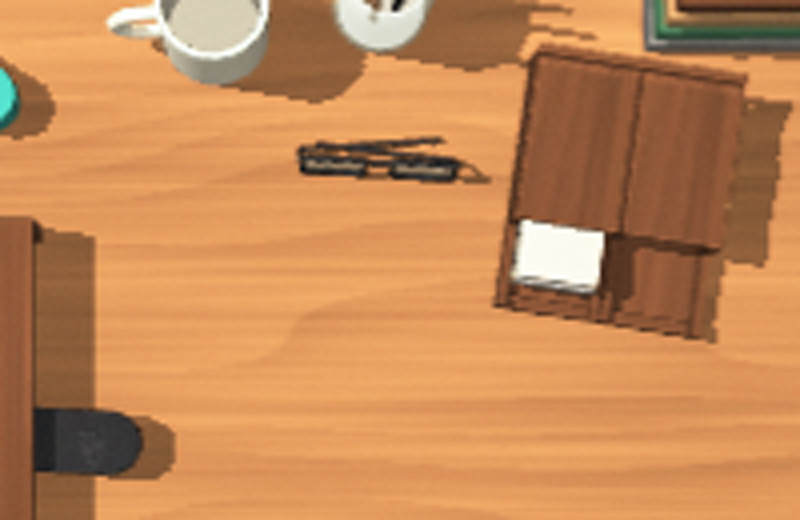

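The close crop confirms the black case with its round nose at crop (143,441), so full pixel (285.7,270.2). The organiser's front corners are at crop (497,305) and (714,340), and its empty bay is the right one.

Run:
```python
from h import *
C=cam('top'); f=lambda u,v:(250+u/4-.375,160+v/4-.375)
for n,p,z in [('frontL',f(497,305),11),('frontR',f(714,340),11),('roofFL',f(513,219),58),('roofFR',f(720,249),58),('backL',f(538,46),62),('backR',f(747,75),62),
 ('shelfL',f(36,220),50),('noseTip',f(143,441),16),('sideU',f(60,409),32),('sideD',f(60,473),32),('blockFR',f(603,290),47)]: print(n,onplane(p,z,C).round(1))
im=cv2.imread('pics/top0.png'); hsv=cv2.cvtColor(im,cv2.COLOR_BGR2HSV)
m=(im.max(2)<75).astype(np.uint8); m[:, :261]=0; m[:,300:]=0; m[:255]=0; m[290:]=0
c=max(cv2.findContours(m,0,1)[0],key=cv2.contourArea); print(cv2.boundingRect(c))
for u in range(262,288,3):
    v=np.where(m[:,u])[0]; print(u,v.min() if len(v) else 0,v.max() if len(v) else 0)
print(arm.read_state()['joints'])
```

```text
frontL [[584.6 -71.1  11. ]]
frontR [[ 558.3 -230.2   11. ]]
roofFL [[641.8 -77.   58. ]]
roofFR [[ 620. -224.   58.]]
backL [[765.5 -96.   62. ]]
backR [[ 744.3 -245.1   62. ]]
shelfL [[643.4 262.6  50. ]]
noseTip [[485.8 188.2  16. ]]
sideU [[508.9 246.9  32. ]]
sideD [[463.  246.7  32. ]]
blockFR [[ 592.1 -142.3   47. ]]
(261, 262, 25, 17)
262 262 277
265 262 277
268 262 277
271 263 277
274 263 278
277 263 278
280 264 277
283 266 275
286 0 0
[-1.02537834e+00  3.85389596e-01  6.94246521e-03 -3.26729053e-04
 -1.19401077e+00 -2.58594752e-01]
```

```bash
cat >> h.py <<'E'
def plan(*tgts, pitch=0):
    """tgts: (x,y,z,yaw of tool y in deg); prints slide and dr from the measured pose"""
    s=arm.read_state(); R0=R.from_quat(s['ee_rot'])
    print('t',round(float(s['clock']),2),'pos',s['position'].round(1),'w',round(float(s['gripper_width']),1),'F',s['contact_force'].round(1),'grip',round(float(s['grasp_force']),1),
      'yaw_y',np.degrees(np.arctan2(*R0.as_matrix()[[1,0],1])).round(2))
    for x,y,z,a in tgts:
        a=np.radians(a); ty=np.array([np.cos(a),np.sin(a),0]); tz=np.array([0,0,-1.]); Rt=R.from_matrix(np.c_[np.cross(ty,tz),ty,tz])
        print('slide',R0.inv().apply(np.array([x,y,z])-s['position']).round(1),'dr',(np.degrees((R0.inv()*Rt).as_rotvec())/8).round(2))
E
python3 -c "
from h import *
plan((450,-250,230,180),(486,228,165,180))"
```

```text
t 0.15 pos [ 176.7 -599.   230.5] w 85.4 F [ 0.3 -0.1 -0.1] grip 0.0 yaw_y 106.43
slide [-360.9  257.5    0.9] dr [ 0.01  0.01 -9.2 ]
slide [-530.6  705.7   66.6] dr [ 0.01  0.01 -9.2 ]
```

Request:
step_arm --motion '[{"slide":[-361,258,0],"dr":[0,0,-9.2],"jaw":85},{"slide":[-361,258,0],"dr":[0,0,-9.2],"jaw":85},{"slide":[-361,258,0],"dr":[0,0,-9.2],"jaw":85},{"slide":[-361,258,0],"dr":[0,0,-9.2],"jaw":85},{"slide":[-361,258,0],"dr":[0,0,-9.2],"jaw":85},{"slide":[-361,258,0],"dr":[0,0,-9.2],"jaw":85},{"slide":[-361,258,0],"dr":[0,0,-9.2],"jaw":85},{"slide":[-361,258,0],"dr":[0,0,-9.2],"jaw":85}]'

```text
clock: 1.15
position: [452.0, -247.0, 231.1]
ee_rot: [0.709, -0.705, -0.0, -0.0]
contact_force: [-1.1, -0.2, 0.0]
gripper_width: 84.8
grasp_force: 0.0
```

```bash
python3 -c "
from h import *
plan((486,228,165,180))"
```

```text
t 1.15 pos [ 452.  -247.   231.1] w 84.8 F [-1.1 -0.2  0. ] grip 0.0 yaw_y -179.63
slide [-474.8  -37.1   66.2] dr [-0.    0.    0.05]
```

Request:
step_arm --motion '[{"slide":[-475,-36,65],"dr":[0,0,0],"jaw":85},{"slide":[-475,-36,65],"dr":[0,0,0],"jaw":85},{"slide":[-475,-36,65],"dr":[0,0,0],"jaw":85},{"slide":[-475,-36,65],"dr":[0,0,0],"jaw":85},{"slide":[-475,-36,65],"dr":[0,0,0],"jaw":85},{"slide":[-475,-36,65],"dr":[0,0,0],"jaw":85},{"slide":[-475,-36,65],"dr":[0,0,0],"jaw":85},{"slide":[-475,-36,65],"dr":[0,0,0],"jaw":85}]'

```text
clock: 2.15
position: [485.8, 226.8, 165.7]
ee_rot: [0.707, -0.707, -0.0, 0.0]
contact_force: [0.1, 0.1, 0.1]
gripper_width: 84.9
grasp_force: 0.0
```

```bash
python3 -c "
from h import *
plan((486,228,165,180))
C=cam('wrist'); im=optics.get_image('wrist'); cv2.imwrite('pics/w1.png',im)
for P in [(486,188,32),(509,228,32),(463,228,32)]: print(proj(P,C).round(0))
"
```

```text
t 2.15 pos [485.8 226.8 165.7] w 84.9 F [0.1 0.1 0.1] grip 0.0 yaw_y -179.97
slide [-1.2 -0.2  0.7] dr [ 0. -0.  0.]
[[324. 175.]]
[[294. 229.]]
[[355. 229.]]
```

View pics/w1.png

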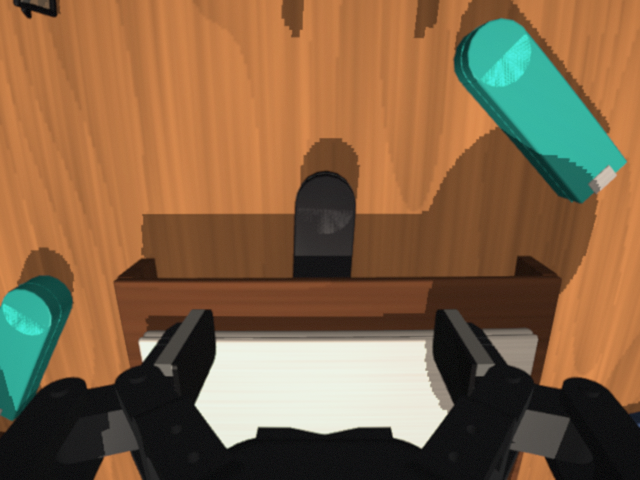

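The wrist view shows the black case's nose at (325,172), with its sides at columns 296 and 355 up to the shelf edge at row 278. The turquoise look-alikes are off to both sides.

```bash
python3 -c "
from h import *
C=cam('wrist'); im=cv2.imread('pics/w1.png')
m=((im.max(2)<70)).astype(np.uint8); L=[];Rr=[]
for v in range(205,256,3):
    u=np.where(m[v,270:380])[0]+270; L.append((u.min(),v)); Rr.append((u.max()+1,v))
print(L[::5],Rr[::5])
for e in (L,Rr):
    P=onplane(e,32,C); k=np.polyfit(P[:,1],P[:,0],1); print(k.round(3), P[0].round(1),P[-1].round(1), np.polyval(k,228).round(1))
print(onplane([(325,171.5),(325,278)],50,C).round(1), onplane([(325,174)],16,C).round(1))
plan((486,228,12,180))
"
```

```text
[(np.int64(296), 205), (np.int64(294), 220), (np.int64(294), 235), (np.int64(294), 250)] [(np.int64(355), 205), (np.int64(355), 220), (np.int64(354), 235), (np.int64(353), 250)]
[4.60000e-02 4.99031e+02] [508.  213.4  32. ] [510.2 251.   32. ] 509.4
[2.1000e-02 4.5969e+02] [464.5 213.2  32. ] [465.  250.8  32. ] 464.5
[[486.8 186.4  50. ]
 [486.4 263.9  50. ]] [[486.7 192.8  16. ]]
t 2.2 pos [486.8 230.3 165. ] w 85.2 F [ 1.1  2.6 -0.1] grip 0.0 yaw_y -179.82
slide [  2.4   0.9 153. ] dr [-0.01  0.    0.02]
```

Request:
step_arm --motion '[{"slide":[2,0,60],"dr":[0,0,0.2],"jaw":85},{"slide":[2,0,110],"dr":[0,0,0.2],"jaw":85},{"slide":[2,0,145],"dr":[0,0,0.2],"jaw":85},{"slide":[2,0,156],"dr":[0,0,0.2],"jaw":85},{"slide":[2,0,156],"dr":[0,0,0.2],"jaw":40},{"slide":[2,0,156],"dr":[0,0,0.2],"jaw":40},{"slide":[2,0,156],"dr":[0,0,0.2],"jaw":40},{"slide":[2,0,156],"dr":[0,0,0.2],"jaw":40}]'

```text
clock: 3.2
position: [487.0, 224.0, 12.2]
ee_rot: [-0.698, 0.717, -0.0, 0.002]
contact_force: [-1.5, -0.5, 6.6]
gripper_width: 44.8
grasp_force: 64.1
```

Request:
step_arm --motion '[{"slide":[0,0,-4],"dr":[0,0,0],"jaw":40},{"slide":[15,0,-4],"dr":[0,0,0],"jaw":40},{"slide":[35,0,-4],"dr":[0,0,0],"jaw":40},{"slide":[55,0,-4],"dr":[0,0,0],"jaw":40},{"slide":[75,0,-4],"dr":[0,0,0],"jaw":40},{"slide":[95,0,-4],"dr":[0,0,0],"jaw":40},{"slide":[110,0,-4],"dr":[0,0,0],"jaw":40},{"slide":[110,0,-4],"dr":[0,0,0],"jaw":40}]'

```text
clock: 4.2
position: [482.7, 112.0, 14.3]
ee_rot: [-0.697, 0.717, 0.0, -0.0]
contact_force: [0.2, 1.1, -2.0]
gripper_width: 44.6
grasp_force: 63.2
```

```bash
python3 -c "
from h import *
im=optics.get_image('top'); C=cam('top')
m=((im.max(2)<70)).astype(np.uint8)
cv2.imwrite('pics/t2.png',im)
im=optics.get_image('side');cv2.imwrite('pics/s2.png',im)
plan((400,-100,100,261.6))
"
```

```text
t 4.3 pos [483.3 113.4  14.4] w 44.7 F [-0.2 -0.7 -1.4] grip 63.2 yaw_y 178.43
slide [215.5  77.3 -85.7] dr [-1.00e-02 -0.00e+00 -1.04e+01]
```

View pics/s2.png

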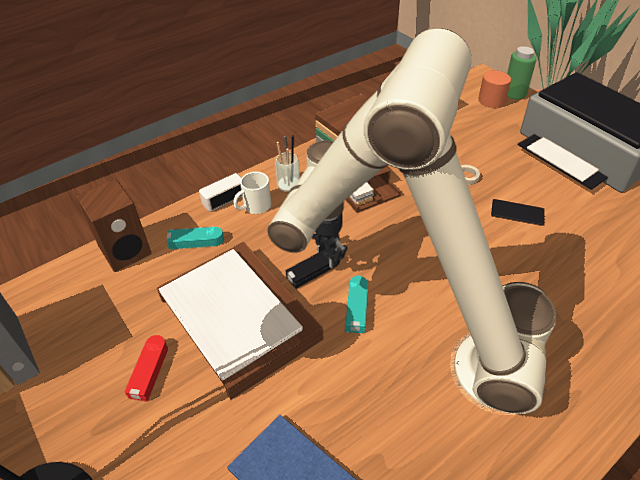

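The side view shows the gripper holding the black case on the desk, clear of the shelf. Its clasp is at (292,277).

```bash
python3 -c "
from h import *
plan((494,-30,60,220),(504.7,-170.2,60,261.6))
"
```

```text
t 4.3 pos [483.3 113.4  14.4] w 44.7 F [-0.2 -0.7 -1.4] grip 63.2 yaw_y 178.43
slide [143.  -14.7 -45.6] dr [-0.01  0.   -5.2 ]
slide [282.8 -29.2 -45.6] dr [-1.00e-02 -0.00e+00 -1.04e+01]
```

Request:
step_arm --motion '[{"slide":[5,0,-20],"dr":[0,0,0],"jaw":40},{"slide":[25,-2,-45],"dr":[0,0,-0.8],"jaw":40},{"slide":[45,-5,-45],"dr":[0,0,-1.6],"jaw":40},{"slide":[70,-7,-45],"dr":[0,0,-2.5],"jaw":40},{"slide":[95,-10,-45],"dr":[0,0,-3.4],"jaw":40},{"slide":[120,-12,-45],"dr":[0,0,-4.3],"jaw":40},{"slide":[143,-15,-45],"dr":[0,0,-5.2],"jaw":40},{"slide":[143,-15,-45],"dr":[0,0,-5.2],"jaw":40}]'

```text
clock: 5.3
position: [494.2, -30.6, 59.3]
ee_rot: [0.906, -0.423, 0.0, -0.0]
contact_force: [0.4, -0.1, -2.1]
gripper_width: 45.0
grasp_force: 63.2
```

```bash
python3 -c "
from h import *
plan((504.7,-170.2,60,261.6))
"
```

```text
t 5.3 pos [494.2 -30.6  59.3] w 45.0 F [ 0.4 -0.1 -2.1] grip 63.2 yaw_y -140.07
slide [113.8  81.6  -0.7] dr [-0.   -0.   -5.21]
```

Request:
step_arm --motion '[{"slide":[10,7,0],"dr":[0,0,-0.5],"jaw":40},{"slide":[28,20,0],"dr":[0,0,-1.3],"jaw":40},{"slide":[48,34,0],"dr":[0,0,-2.2],"jaw":40},{"slide":[68,49,0],"dr":[0,0,-3.1],"jaw":40},{"slide":[88,63,0],"dr":[0,0,-4.0],"jaw":40},{"slide":[106,76,0],"dr":[0,0,-4.8],"jaw":40},{"slide":[114,82,0],"dr":[0,0,-5.2],"jaw":40},{"slide":[114,82,0],"dr":[0,0,-5.2],"jaw":40}]'

```text
clock: 6.3
position: [504.9, -169.8, 59.2]
ee_rot: [0.997, -0.074, 0.0, -0.0]
contact_force: [0.4, -0.3, -2.4]
gripper_width: 44.8
grasp_force: 63.2
```

```bash
python3 -c "
from h import *
plan((504.7,-170.2,12,261.6))
im=optics.get_image('wrist');cv2.imwrite('pics/w2.png',im)
"
```

```text
t 6.3 pos [ 504.9 -169.8   59.2] w 44.8 F [ 0.4 -0.3 -2.4] grip 63.2 yaw_y -98.47
slide [-0.2  0.5 47.2] dr [-0.   -0.   -0.01]
```

View pics/w2.png

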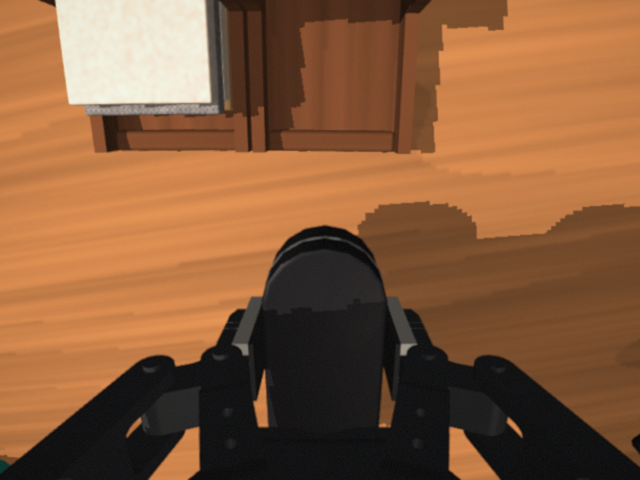

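The wrist view shows the held case with its nose at (323,228). The empty bay is ahead: side walls' inner faces at about columns 267 and 397, sill at rows 130–150, note blocks to the left.

```bash
python3 -c "
from h import *
C=cam('wrist')
# sill front bottom line at desk, left/right wall outlines; inner wall edges at wall top z20
print('front edge z11', onplane([(110,150),(267,151),(397,152)],11,C).round(1))
print('front edge z0', onplane([(110,150),(267,151),(397,152)],0,C).round(1))
print('sill back z11', onplane([(110,116),(267,131),(395,132)],11,C).round(1))
print('wall top L R inner z20', onplane([(266,130),(400,130),(262,20),(402,20)],20,C).round(1))
c,s=np.cos(np.radians(-8.4)),np.sin(np.radians(-8.4)); 
for x,y,z in [(0,31,11),(0,-31,11),(10,31,11),(10,-31,11),(0,31,20),(0,-31,20),(50,31,20),(50,-31,20),(0,37,20),(0,-37,20)]:
    print((x,y,z),proj((566+c*x-s*y,-179.3+s*x+c*y,z),C).round(0))
"
python3 -c "
import cv2;im=cv2.imread('pics/w2.png');cv2.imwrite('pics/c2.png',cv2.resize(im[0:170,220:450],None,fx=3.4,fy=3.4,interpolation=cv2.INTER_CUBIC))"
```

```text
front edge z11 [[ 584.4  -73.3   11. ]
 [ 571.6 -151.2   11. ]
 [ 561.8 -214.4   11. ]]
front edge z0 [[ 584.5  -67.1    0. ]
 [ 570.9 -149.5    0. ]
 [ 560.6 -216.3    0. ]]
sill back z11 [[ 600.2  -78.2   11. ]
 [ 580.9 -153.    11. ]
 [ 571.4 -214.3   11. ]]
wall top L R inner z20 [[ 581.5 -154.    20. ]
 [ 572.5 -215.1   20. ]
 [ 627.4 -160.7   20. ]
 [ 618.6 -220.5   20. ]]
(0, 31, 11) [[262. 154.]]
(0, -31, 11) [[388. 154.]]
(10, 31, 11) [[261. 133.]]
(10, -31, 11) [[389. 133.]]
(0, 31, 20) [[259. 156.]]
(0, -31, 20) [[391. 156.]]
(50, 31, 20) [[254.  40.]]
(50, -31, 20) [[396.  40.]]
(0, 37, 20) [[247. 156.]]
(0, -37, 20) [[404. 156.]]
```

View pics/c2.png

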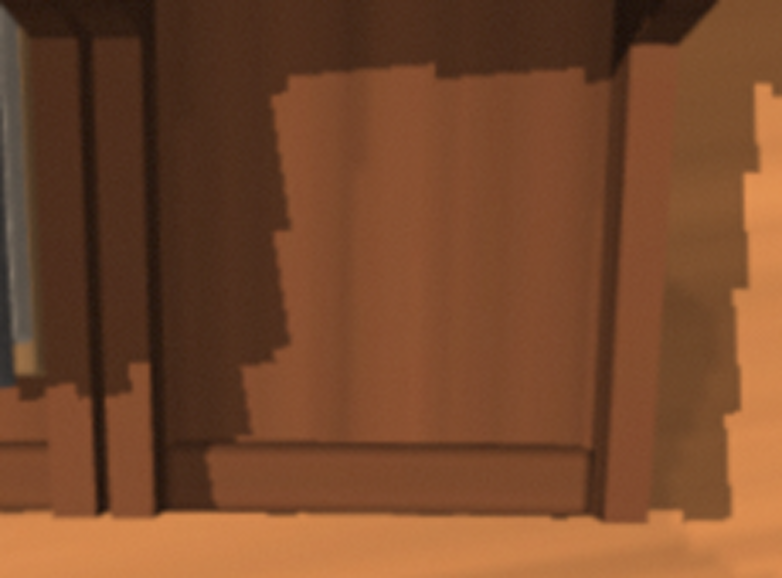

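The crop shows the bay's wall-top inner edges: left (155,510) to (143,40), right (605,518) to (628,45).

```bash
python3 -c "
from h import *
C=cam('wrist'); f=lambda u,v:(220+u/3.4-.35,v/3.4-.35)
P=onplane([f(155,512),f(605,518),f(143,40),f(628,45)],20,C); print(P.round(1))
for e in ((P[0]-P[1]),): print('w',np.linalg.norm(e),'yaw',np.degrees(np.arctan2(e[1],e[0]))-90)
for a,b in ((0,2),(1,3)): d=P[b]-P[a]; print('yaw wall',np.degrees(np.arctan2(d[1],d[0])),np.linalg.norm(d))
print('mid front',(P[0]+P[1])/2,'mid far',(P[2]+P[3])/2)
S=onplane([f(165,512),f(590,515),f(165,442),f(590,446)],11,C); print('sill',S.round(1))
d=(S[0]-S[1]);print(np.degrees(np.arctan2(d[1],d[0]))-90)
# nose of the held case, top at z ~ ?
print('case nose', onplane([(323,228)],63,C).round(1), onplane([(266,300),(381,300)],79,C).round(1))
"
```

```text
[[ 572.5 -151.9   20. ]
 [ 562.7 -213.1   20. ]
 [ 630.7 -161.2   20. ]
 [ 621.3 -221.8   20. ]]
w 61.96240836964942 yaw -9.121282025917196
yaw wall -9.120448014728069 58.93076898231128
yaw wall -8.469119717090656 59.22171653184154
mid front [ 567.63189726 -182.47941707   20.        ] mid far [ 626.01272293 -191.51096748   20.        ]
sill [[ 571.8 -151.9   11. ]
 [ 562.5 -212.5   11. ]
 [ 581.5 -153.7   11. ]
 [ 572.1 -213.5   11. ]]
-8.77082459454111
case nose [[ 543.3 -175.    63. ]] [[ 524.3 -151.6   79. ]
 [ 518.3 -192.2   79. ]]
```

```bash
python3 -c "
from h import *
plan((504.2,-172.6,12,261.2))
"
```

```text
t 6.35 pos [ 504.8 -169.5   59.2] w 44.6 F [-0.5 -0.  -1.1] grip 63.2 yaw_y -98.45
slide [-0.1  3.2 47.2] dr [-0.   -0.    0.04]
```

Request:
step_arm --motion '[{"slide":[0,1,10],"dr":[0,0,0.04],"jaw":40},{"slide":[0,2,22],"dr":[0,0,0.04],"jaw":40},{"slide":[0,3,32],"dr":[0,0,0.04],"jaw":40},{"slide":[0,3,39],"dr":[0,0,0.04],"jaw":40},{"slide":[0,3,43],"dr":[0,0,0.04],"jaw":40},{"slide":[0,3,45],"dr":[0,0,0.04],"jaw":40},{"slide":[0,3,46],"dr":[0,0,0.04],"jaw":40},{"slide":[0,3,46],"dr":[0,0,0.04],"jaw":40}]'

```text
clock: 7.35
position: [504.1, -173.2, 13.5]
ee_rot: [0.997, -0.076, 0.0, 0.0]
contact_force: [-0.2, 0.0, -2.0]
gripper_width: 44.9
grasp_force: 63.2
```

Request:
step_arm --motion '[{"slide":[0,0,0.5],"dr":[0,0,0],"jaw":40},{"slide":[0,0,1],"dr":[0,0,0],"jaw":40},{"slide":[0,0,1.5],"dr":[0,0,0],"jaw":40},{"slide":[0,0,1.5],"dr":[0,0,0],"jaw":85},{"slide":[0,0,1.5],"dr":[0,0,0],"jaw":85},{"slide":[0,0,1.5],"dr":[0,0,0],"jaw":85},{"slide":[0,0,1.5],"dr":[0,0,0],"jaw":85},{"slide":[0,0,1.5],"dr":[0,0,0],"jaw":85}]'

```text
clock: 8.35
position: [504.0, -173.1, 11.8]
ee_rot: [0.997, -0.076, -0.0, -0.0]
contact_force: [0.4, 0.6, 0.2]
gripper_width: 85.2
grasp_force: 0.0
```

Request:
step_arm --motion '[{"slide":[0,0,-20],"dr":[0,0,0],"jaw":85},{"slide":[0,0,-60],"dr":[0,0,0],"jaw":85},{"slide":[0,0,-100],"dr":[0,0,0],"jaw":85},{"slide":[-40,0,-120],"dr":[0,0,0],"jaw":85},{"slide":[-75,0,-120],"dr":[0,0,0],"jaw":85},{"slide":[-90,0,-120],"dr":[0,0,0],"jaw":85},{"slide":[-90,0,-120],"dr":[0,0,0],"jaw":85},{"slide":[-90,0,-120],"dr":[0,0,0],"jaw":85}]'

```text
clock: 9.35
position: [416.4, -159.7, 131.8]
ee_rot: [0.997, -0.076, 0.0, 0.0]
contact_force: [-0.7, -0.3, 0.2]
gripper_width: 84.9
grasp_force: 0.0
```

```bash
python3 -c "
from h import *
C=cam('wrist'); im=optics.get_image('wrist');cv2.imwrite('pics/w3.png',im)
st=arm.read_state()
c,s=np.cos(np.radians(-8.8)),np.sin(np.radians(-8.8))
n=np.array([c,s]); B=np.array([567.5,-182.4])
for d in (25,62,120,175): print(d, proj((*(B-d*n),32),C).round(0))
plan((*(B-140*n),20,261.2))
"
```

```text
25 [[323.  31.]]
62 [[323.  98.]]
120 [[323. 193.]]
175 [[323. 272.]]
t 9.4 pos [ 416.3 -159.7  131.7] w 85.0 F [ 0.7  0.  -0.1] grip 0.0 yaw_y -98.68
slide [ 12.8  -0.7 111.7] dr [ 0.   -0.    0.02]
```

View pics/w3.png

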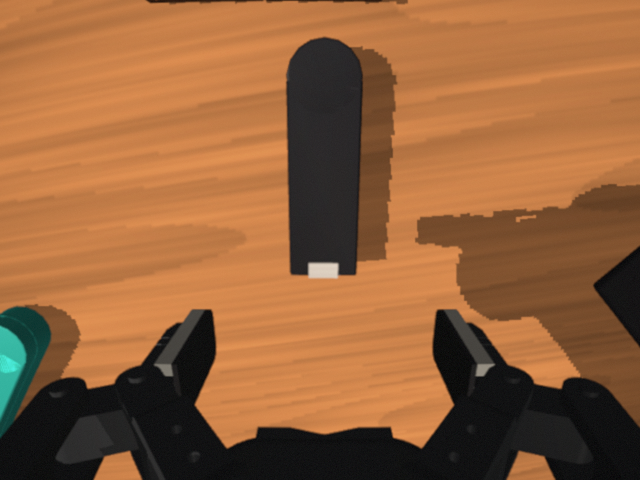

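The wrist view shows the case lying flat and free on the desk, in line with the bay. Its nose is at (325,38) and its clasp at (323,275).

```bash
python3 -c "
from h import *
C=cam('wrist'); im=cv2.imread('pics/w3.png')
c,s=np.cos(np.radians(-8.8)),np.sin(np.radians(-8.8))
n=np.array([c,s]); t=np.array([-s,c]); B=np.array([567.5,-182.4])
m=((im.max(2)<75)).astype(np.uint8)
v=np.arange(90,255,5); L=[];Rr=[]
for r in v:
    u=np.where(m[r,270:372])[0]+270; L.append((u.min(),r)); Rr.append((u.max()+1,r))
PL=onplane(L,32,C)[:,:2]; PR=onplane(Rr,32,C)[:,:2]
M=(PL+PR)/2-B; k=np.polyfit(M@n,M@t,1); print('case line rel bay (slope,offset)',k.round(3),'yaw err deg',np.degrees(k[0]).round(2),'width',np.linalg.norm(PL-PR,axis=1).mean())
E=onplane([(325,37.5),(300,274),(345,274)],32,C)[:,:2]-B; print('nose/clasp along',(E@n).round(1))
off=np.polyval(k,-152); print(off)
plan((*(B-152*n+off*t),10,261.2))
"
```

```text
case line rel bay (slope,offset) [-0.004 -1.506] yaw err deg -0.26 width 44.968741067888665
nose/clasp along [ -28.7 -176.3 -176.2]
-0.8239496564074742
t 9.4 pos [ 416.3 -159.7  131.7] w 85.0 F [ 0.7  0.  -0.1] grip 0.0 yaw_y -98.68
slide [8.000e-01 1.000e-01 1.217e+02] dr [ 0.   -0.    0.02]
```

Request:
step_arm --motion '[{"slide":[1,0,45],"dr":[0,0,0],"jaw":85},{"slide":[1,0,85],"dr":[0,0,0],"jaw":85},{"slide":[1,0,110],"dr":[0,0,0],"jaw":85},{"slide":[1,0,121],"dr":[0,0,0],"jaw":85},{"slide":[1,0,121],"dr":[0,0,0],"jaw":40},{"slide":[1,0,121],"dr":[0,0,0],"jaw":40},{"slide":[1,0,121],"dr":[0,0,0],"jaw":40},{"slide":[1,0,121],"dr":[0,0,0],"jaw":40}]'

```text
clock: 10.4
position: [417.2, -159.7, 12.0]
ee_rot: [0.997, -0.075, 0.002, -0.0]
contact_force: [-0.8, 1.1, 6.2]
gripper_width: 44.6
grasp_force: 62.8
```

```bash
python3 -c "
from h import *
c,s=np.cos(np.radians(-8.8)),np.sin(np.radians(-8.8))
n=np.array([c,s]); t=np.array([-s,c]); B=np.array([567.5,-182.4])
p=arm.read_state()['position'][:2]-B; print('along',p@n,'lat',p@t)
plan((*(B-152*n-2.5*t),24.5,261.2))
"
```

```text
along -152.03060741480093 lat -0.6047764917154872
t 10.4 pos [ 417.2 -159.7   12. ] w 44.6 F [-0.8  1.1  6.2] grip 62.8 yaw_y -98.66
slide [  0.1   1.9 -12.5] dr [-0.   -0.02  0.02]
```

Request:
step_arm --motion '[{"slide":[0,0,-5],"dr":[0,0,0],"jaw":40},{"slide":[0,1,-11],"dr":[0,0,0],"jaw":40},{"slide":[0,2,-15],"dr":[0,0,0],"jaw":40},{"slide":[0,2,-15.5],"dr":[0,0,0],"jaw":40},{"slide":[5,2,-15.5],"dr":[0,0,0],"jaw":40},{"slide":[10,2,-15.5],"dr":[0,0,0],"jaw":40},{"slide":[15,2,-15.5],"dr":[0,0,0],"jaw":40},{"slide":[15,2,-15.5],"dr":[0,0,0],"jaw":40}]'

```text
clock: 11.4
position: [431.1, -164.0, 26.2]
ee_rot: [0.997, -0.076, 0.0, 0.0]
contact_force: [0.5, 0.3, -2.9]
gripper_width: 44.8
grasp_force: 61.8
```

```bash
python3 -c "
from h import *
C=cam('side'); im=optics.get_image('side')
c,s=np.cos(np.radians(-8.8)),np.sin(np.radians(-8.8))
n=np.array([c,s]); t=np.array([-s,c]); B=np.array([567.5,-182.4])
q=proj((*(B-60*n),25),C)[0]; print(q)
u,v=int(q[0]),int(q[1]); w=im[max(v-70,0):v+70,max(u-100,0):u+100]; cv2.imwrite('pics/s3.png',cv2.resize(w,None,fx=4,fy=4,interpolation=cv2.INTER_CUBIC))
p=arm.read_state()['position'][:2]-B; print('along',p@n,'lat',p@t)
for x,z in [(-13.7,47),(-13.7,15),(-163,47),(-163,15)]: 
    print(x,z,((proj((*(B+x*n+20*t),z),C)[0]-[max(u-100,0),max(v-70,0)])*4).round(0))
plan()
"
```

```text
[402.29418763 204.93246619]
along -138.06556799877782 lat -2.701851266266388
-13.7 47 [344. 232.]
-13.7 15 [341. 265.]
-163 47 [466. 361.]
-163 15 [461. 394.]
t 11.45 pos [ 430.6 -163.9   26.1] w 44.7 F [ 0.3  0.  -2.2] grip 61.8 yaw_y -98.69
```

View pics/s3.png

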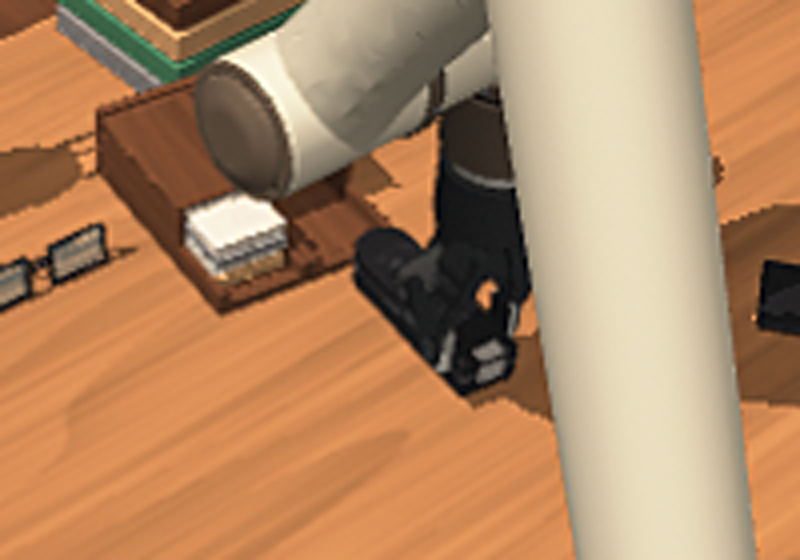

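The side view shows the case held level just before the bay, with its clasp end bottom at (470,393) and its nose at (360,250). This agrees with the projected level positions, so I insert now.

Request:
step_arm --motion '[{"slide":[8,0,0],"dr":[0,0,0],"jaw":40},{"slide":[20,0,0],"dr":[0,0,0],"jaw":40},{"slide":[34,0,0],"dr":[0,0,0],"jaw":40},{"slide":[48,0,0],"dr":[0,0,0],"jaw":40},{"slide":[62,0,0],"dr":[0,0,0],"jaw":40},{"slide":[76,0,0],"dr":[0,0,0],"jaw":40},{"slide":[90,0,0],"dr":[0,0,0],"jaw":40},{"slide":[100,0,0],"dr":[0,0,0],"jaw":40}]'

```text
clock: 12.45
position: [530.4, -179.2, 26.2]
ee_rot: [0.997, -0.076, 0.0, 0.0]
contact_force: [0.2, 0.1, -2.0]
gripper_width: 45.1
grasp_force: 61.8
```

```bash
cat >> h.py <<'E'
c,s=np.cos(np.radians(-8.8)),np.sin(np.radians(-8.8))
n=np.array([c,s]); t=np.array([-s,c]); B=np.array([567.5,-182.4])
def bay():
    p=arm.read_state()['position'][:2]-B; print('along',round(p@n,1),'lat',round(p@t,1)); plan()
E
python3 -c "
from h import *
bay()"
```

```text
along -37.2 lat -2.5
t 12.45 pos [ 530.4 -179.2   26.2] w 45.1 F [ 0.2  0.1 -2. ] grip 61.8 yaw_y -98.69
```

No contact. I continue the remaining 75 mm slowly.

Request:
step_arm --motion '[{"slide":[6,0,0],"dr":[0,0,0],"jaw":40},{"slide":[13,0,0],"dr":[0,0,0],"jaw":40},{"slide":[20,0,0],"dr":[0,0,0],"jaw":40},{"slide":[27,0,0],"dr":[0,0,0],"jaw":40},{"slide":[34,0,0],"dr":[0,0,0],"jaw":40},{"slide":[41,0,0],"dr":[0,0,0],"jaw":40},{"slide":[48,0,0],"dr":[0,0,0],"jaw":40},{"slide":[53,0,0],"dr":[0,0,0],"jaw":40}]'

```text
clock: 13.45
position: [582.3, -187.1, 26.3]
ee_rot: [0.997, -0.076, 0.0, 0.0]
contact_force: [-0.4, -0.2, -1.4]
gripper_width: 44.4
grasp_force: 61.8
```

Request:
step_arm --motion '[{"slide":[3,0,0],"dr":[0,0,0],"jaw":40},{"slide":[7,0,0],"dr":[0,0,0],"jaw":40},{"slide":[11,0,0],"dr":[0,0,0],"jaw":40},{"slide":[15,0,0],"dr":[0,0,0],"jaw":40},{"slide":[18,0,0],"dr":[0,0,0],"jaw":40},{"slide":[20,0,0],"dr":[0,0,0],"jaw":40},{"slide":[21.5,0,0],"dr":[0,0,0],"jaw":40},{"slide":[21.5,0,0],"dr":[0,0,0],"jaw":40}]'

```text
clock: 14.45
position: [603.1, -190.3, 26.3]
ee_rot: [0.997, -0.076, -0.0, -0.0]
contact_force: [-2.1, 0.6, -1.4]
gripper_width: 44.6
grasp_force: 61.8
```

```bash
python3 -c "
from h import *
bay()"
```

```text
along 36.4 lat -2.4
t 14.45 pos [ 603.1 -190.3   26.3] w 44.6 F [-2.1  0.6 -1.4] grip 61.8 yaw_y -98.69
```

Request:
step_arm --motion '[{"slide":[1,0,0],"dr":[0,0,0],"jaw":40},{"slide":[2,0,0],"dr":[0,0,0],"jaw":40},{"slide":[3,0,0],"dr":[0,0,0],"jaw":40},{"slide":[4,0,0],"dr":[0,0,0],"jaw":40},{"slide":[4,0,1],"dr":[0,0,0],"jaw":40},{"slide":[4,0,2],"dr":[0,0,0],"jaw":40},{"slide":[4,0,3],"dr":[0,0,0],"jaw":40},{"slide":[4,0,4],"dr":[0,0,0],"jaw":40}]'

```text
clock: 15.45
position: [607.0, -190.9, 22.2]
ee_rot: [0.997, -0.076, -0.0, -0.0]
contact_force: [-0.1, -0.3, -1.9]
gripper_width: 44.9
grasp_force: 61.8
```

```bash
python3 -c "
from h import *
bay()"
```

```text
along 40.3 lat -2.4
t 15.45 pos [ 607.  -190.9   22.2] w 44.9 F [-0.1 -0.3 -1.9] grip 61.8 yaw_y -98.69
```

Request:
step_arm --motion '[{"slide":[0,0,1],"dr":[0,0,0],"jaw":40},{"slide":[0,0,2],"dr":[0,0,0],"jaw":40},{"slide":[0,0,2],"dr":[0,0,0],"jaw":50},{"slide":[0,0,2],"dr":[0,0,0],"jaw":55},{"slide":[0,0,2],"dr":[0,0,0],"jaw":55},{"slide":[0,0,2],"dr":[0,0,0],"jaw":55},{"slide":[0,0,2],"dr":[0,0,0],"jaw":55},{"slide":[0,0,2],"dr":[0,0,0],"jaw":55}]'

```text
clock: 16.45
position: [607.0, -190.9, 20.3]
ee_rot: [0.997, -0.076, 0.0, -0.0]
contact_force: [0.3, -0.0, -0.4]
gripper_width: 54.9
grasp_force: 0.0
```

Request:
step_arm --motion '[{"slide":[0,0,-10],"dr":[0,0,0],"jaw":55},{"slide":[0,0,-30],"dr":[0,0,0],"jaw":55},{"slide":[0,0,-55],"dr":[0,0,0],"jaw":55},{"slide":[0,0,-90],"dr":[0,0,0],"jaw":55},{"slide":[-50,0,-110],"dr":[0,0,0],"jaw":55},{"slide":[-95,0,-110],"dr":[0,0,0],"jaw":55},{"slide":[-110,0,-110],"dr":[0,0,0],"jaw":55},{"slide":[-110,0,-110],"dr":[0,0,0],"jaw":55}]'

```text
clock: 17.45
position: [498.2, -174.3, 131.3]
ee_rot: [0.997, -0.076, 0.001, 0.0]
contact_force: [0.8, -0.2, 0.3]
gripper_width: 55.2
grasp_force: 0.0
```

```bash
python3 -c "
from h import *
bay(); C=cam('wrist'); im=optics.get_image('wrist'); cv2.imwrite('pics/w4.png',im)
w=im[60:260,190:470]; cv2.imwrite('pics/c4.png',cv2.resize(w,None,fx=2.8,fy=2.8,interpolation=cv2.INTER_CUBIC))
for x,y,z in [(10,0,11),(0,0,11),(16,-2.4,38),(16,-2.4,6),(16,20.6,38),(16,-25.4,38),(58,20.6,38),(58,-25.4,38),(60,31,52)]: print((x,y,z),((proj((*(B+x*n+y*t),z),C)[0]-[190,60])*2.8).round(0))
"
```

```text
along -69.7 lat -2.6
t 17.45 pos [ 498.2 -174.3  131.3] w 55.2 F [ 0.8 -0.2  0.3] grip 0.0 yaw_y -98.67
(10, 0, 11) [364. 160.]
(0, 0, 11) [364. 204.]
(16, -2.4, 38) [374. 130.]
(16, -2.4, 6) [374. 135.]
(16, 20.6, 38) [265. 130.]
(16, -25.4, 38) [484. 131.]
(58, 20.6, 38) [260. -87.]
(58, -25.4, 38) [490. -86.]
(60, 31, 52) [ 197. -115.]
```

View pics/c4.png

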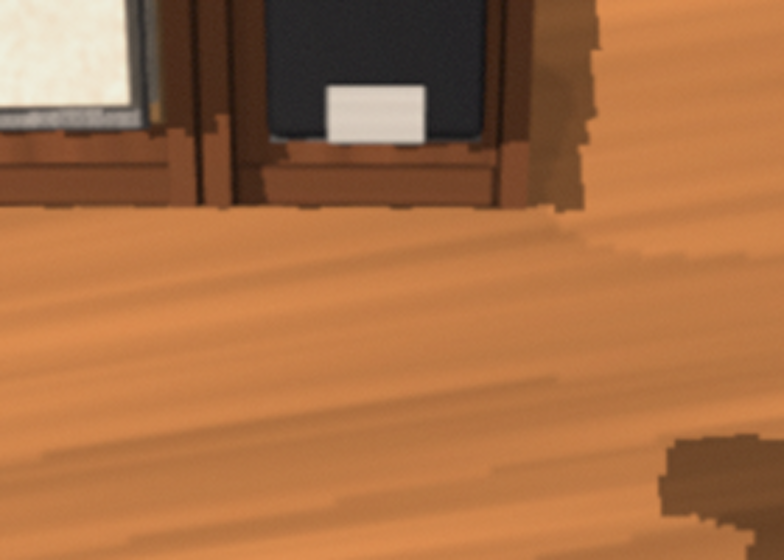

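The crop shows the clasp end at row 143 and the sill's back edge at row 165. A strip of floor about 5 mm wide lies between them, and the case's width (columns 268–484) matches one lying flat on the floor. The arm is clear, so I hand in.

```bash
python3 -c "
from bench import arm
print(arm.job_done())"
```

```text
the job is handed in; nothing more can be done
None
```

The glasses case is in the empty compartment: rounded end first, lying flat, with its clasp end about 5 mm behind the sill. I set it down on the open desk and regrasped it on the way, touched nothing else, and handed the job in at about 17.5 s.

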